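# Bring the digester stirrer to its set speed with the coarse and fine knob

## Robot

A 6-joint arm with a two-finger parallel gripper is mounted at the origin on the work surface. World frame = base frame: x ahead of the robot, y to its left, z up, the work surface at z = 0. Lengths are in m, angles in rad, forces in N, time in s.
With the tool pointing down it reaches from about 0.3 to 0.875 m from the base axis. Payload 6.4 kg.
Tool frame: the origin (TCP) lies midway between the tips of the shut fingers; the grasp point (between the pads) lies 19 mm behind it; z points along the fingers, y is the line along which they close (so a half turn about z gives the same grasp; the last joint's range is limited). The gripper opens to 85 mm and grips with 20 to 120 N. Pads are 22 mm wide; open, the fingers measure 114 mm over their backs; the gripper's body (76 mm by 85 mm) begins 54 mm behind the grasp point. The pads swing forward as they close: fully open they stand 13 mm farther back than shut.
Start: joints at [-1.369, 0.181, 1.607, -0, 1.354, -0.206], TCP at [0.228, -0.528, 0.231] pointing down, gripper open.
Joint ranges: [-2.99, 2.99], [-0.89, 2.07], [0.3, 2.58], [-1.14, 4.28], [0, 2.63], [-3.12, 3.12]. Speed limits (rad/s): [2.57, 2.57, 3.01, 3.14, 3.14, 3.14].

## Interface

Orientations are given as a unit quaternion [w, x, y, z].
In Python, from bench import ctrl gives the robot as it stands. The module is installed in compiled form; this text tells all that it offers.
- The arm moves only by the tool move_arm, never from a script. Its argument "plan" is one flat list of numbers, 6 for each row, row after row: the shift along the world's x, y, z in units of 50 mm (1.0 is 50 mm), then the turn, a rotation vector about the world's x, y, z in rad. A call has 1 to 10 rows; each row is the pose to reach, as a shift and turn from the pose commanded when the call began; what a row does not reach only later rows make up. A row lasts 1/8 s, in which the tool goes at most 62.5 mm and 10.7 degrees, less where a joint would pass 70% of its speed; a pose out of reach is approached as far as the arm can. A call with a gripper value outside its range is refused whole. "grip" is the finger opening in mm, from 0 to 85.4, set as the call begins (left out, the last holds). The fingers move at their own pace and stop on an object; the grip force is fixed at half the most. Time passes only in rows, so rows that repeat a pose let the fingers close. It gives the time, the measured TCP pose, the force, the opening and the grip force at its end, in the units of the state.
- ctrl.get_obs(): the state, without advancing time (a new reading comes with each control period).
- ctrl.camera(name): name is "scene" or "side" or "wrist"; returns a dict with "pixels" (400x640x3 uint8, red, green, blue), "fx", "fy", "cx", "cy" (pixels), "origin" and "attitude" of the camera in the world. Camera axes: x right, y down, z forward; pixel columns grow to the right and rows downward; lengths in m; the calibration is good to about 2 mm. The wrist camera is an equidistant fisheye: a pixel r from the principal point sees the ray r / f radians off the axis. A picture is of the moment at which its call begins. There is no depth.
- ctrl.hand_in(): hands the job in; it is judged then, once.
The state is a dict: "time_s": time; "q": joint angles; "dq": joint speeds; "joint_efforts": joint torques, N m; "eef_pos": TCP position; "eef_rot": TCP orientation; "wrist_force": force on the tool from outside, world axes, zero at the start; "torque": the same for the moment, N m; "opening": opening from 0.0 (shut) to 1.0 (fully open); "grasp_force": force on a finger pad.
Only numpy, scipy, OpenCV 4.12 (cv2) and the standard library are available. Lean on these libraries where they do the work, as an engineer would, in place of code of your own. Each camera call takes 0.05 s, during which the arm holds its last target. There are 200 camera calls.

## Task

Bring the digester stirrer up to its set speed on the sloping controller without ever running past it: turn the big outer coarse knob clockwise until the dial's pointer stands about one small division short of the set marker on the rim, and let go; then creep up with the small inner fine knob until the pointer points exactly at the marker. Let go again, and leave the marker, the bottles and the pot where they are.

Things in the scene. Friction and masses are not known exactly. Their poses are not given: they have to be found in the camera images.
- console: Stirrer controller, a fixed white case 300 mm wide (y), 210 deep (x), front lip 50 mm high, flat rear top 112 mm. Origin: centre of underside; x from its low front to its high back, z up. Its grey panel slopes up towards the back at 20 degrees: outward normal (-sin 20, 0, cos 20) in this frame. Round white speed dial with the knob pair on the right half (-y), a dark display on the left.
- coarse_knob: Coarse control: outer black knob in the middle of the dial, 46 mm diameter, rim 7 to 25 mm above the panel. Origin on its axis at the panel face; z out along the axis, square to the panel. It turns the pointer directly, angle for angle, and carries the fine knob round with it. Stays where left; about 0.06 N m to turn. The way to the marker may need two or three grasps.
- fine_knob (a joint): Fine control: inner grey knob standing above the coarse one on the same axis, 21 mm diameter, 26 to 48 mm above the panel. Value: its angle to the coarse knob, 0 at its anticlockwise stop, growing clockwise to a stop at 5.2 rad; starts below 0.3. Turned by itself (about 0.02 N m) it moves the pointer the same way by only 0.06 of its angle and the coarse knob stays.
- fine_grip (a point): Middle of the fine knob, on the knobs' axis, half-way up it: 37 mm above the panel. z out along the axis.
- dial_centre (a point): Middle of the dial on the knobs' axis, 3 mm above the panel. The dial is a flat white disc, 140 mm diameter, with a scale of 40 small divisions (0.11 rad, 6 mm at the pointer's tip) over 252 degrees, from lower left (zero) clockwise over the top to lower right, as the operator sees it. Axes as console.
- pointer_tip (a point): Tip of the dial's thin black pointer, which comes out from under the coarse knob: 56 mm from the axis, 3 mm above the panel. Clockwise (seen from outside) is more speed.
- set_point (a point): Point 56 mm from the axis, 3 mm above the panel, at which the set marker aims: a small dark steel tab at the dial's rim with its corner pointing inward, set beforehand and not to be moved (stiff, but a hard push shifts it). Its x points radially out, its y anticlockwise along the rim. The pointer starts 1.5 to 3.2 rad short of it (anticlockwise) and is exactly on it when pointer_tip coincides with set_point.
- wash_bottle: Bystander: white wash bottle with orange cap and bent spout, 60 mm diameter, 152 mm tall, left of the controller. Origin: centre of underside.
- sample_pot: Bystander: pale translucent pot with white lid, 48 mm diameter, 62 mm tall, right of the controller. Origin: centre of underside.
- reagent: Bystander: amber bottle, 66 mm diameter, 130 mm tall, right of the controller, towards its back. Origin: centre of underside.

How it is judged:
By the outcome, as a careful person would: the job done as asked, in the order asked, and still so for the second after the job is handed in, with the robot touching nothing.
It also fails if it takes over 70 s, if anything falls off the work surface, if the arm or the gripper's body presses on something with over 40 N, if the wrist force passes 120 N, or if a joint passes its speed limit or range.

## Working session

There is one attempt and no reset: what is moved stays moved. The work goes in short steps, Python scripts to look and compute and a tool call to move; the robot and the scene stay as the last step left them, time stands still between calls to the robot, and variables do not carry over. Pictures are saved under pics/ and viewed, at most 10 in all, crops included, and the job is handed in when it is done.

Besides the shell and the picture viewer there is one more tool, called after "Emit:" as a command line: name --argument value ..., lists and objects as JSON in quotes. move_arm: Moves the arm, as the interface text tells. Its arguments: {"type":"object","properties":{"plan":{"type":"array"},"grip":{"type":"number"}},"required":["plan"]}

```bash
mkdir -p pics; cat > h.py <<'E'
import numpy as np, cv2
from scipy.spatial.transform import Rotation as R
from bench import ctrl
def shot(n,f):
    c=ctrl.camera(n); cv2.imwrite('pics/'+f,cv2.cvtColor(c['pixels'],cv2.COLOR_RGB2BGR)); return c
def rot(a):
    a=np.array(a,float)
    return a if a.shape==(3,3) else R.from_quat(a[[1,2,3,0]]).as_matrix()
E
python3 - <<'E'
from h import *
a=shot('scene','a.png');b=shot('side','b.png')
for c in (a,b): print({k:v for k,v in c.items() if k!='pixels'})
cv2.imwrite('pics/ab.png',np.vstack([cv2.imread('pics/a.png')[:300],cv2.imread('pics/b.png')[:300]]) if 0 else cv2.imread('pics/a.png'))
print(ctrl.get_obs())
E
```

```text
{'fx': 441.5663121139834, 'fy': 441.5663121139834, 'cx': 320.4515394735804, 'cy': 204.53945201665906, 'origin': array([ 0.94741425, -0.40958222,  0.73720198]), 'attitude': array([-0.35093025,  0.89216335,  0.26413717, -0.10547067])}
{'fx': 458.2694980420795, 'fy': 458.2694980420795, 'cx': 316.84483751209484, 'cy': 194.7276654136269, 'origin': array([0.2959169 , 0.61135216, 0.80720061]), 'attitude': array([ 0.09760171, -0.25117384,  0.89762613, -0.34878782])}
{'time_s': 0.1, 'q': array([-1.36932151e+00,  1.81471533e-01,  1.60790046e+00, -1.77149635e-05,
        1.35383500e+00, -2.06250714e-01]), 'dq': array([-5.50594123e-05, -1.15022798e-03, -1.87351561e-03,  9.16525201e-04,
        1.14465682e-03, -2.61089512e-04]), 'joint_efforts': array([ 5.90901309e-04, -4.45876086e+01, -3.52238631e+01, -2.87987732e-04,
        4.15841190e-03,  3.97289114e-06]), 'eef_pos': array([ 0.22793403, -0.52734306,  0.23047522]), 'eef_rot': array([-8.07190294e-04,  9.79291148e-01,  2.02455415e-01, -6.72077843e-06]), 'wrist_force': array([-0.14326719,  0.21814573,  0.29843944]), 'torque': array([0.04486534, 0.03320671, 0.02682082]), 'grasp_force': 0.0, 'opening': 0.9979540356611831}
```

View pics/a.png

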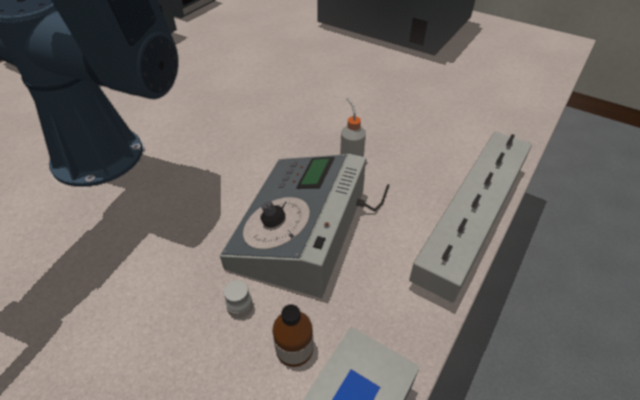

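View pics/b.png

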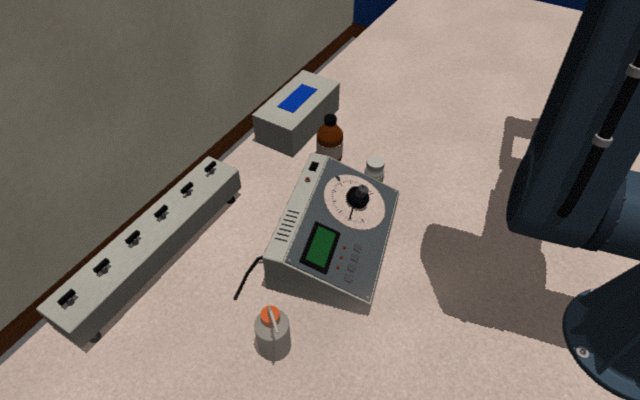

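The scene view shows the console at about (295,220), with the dial near (277,220). The side view has the dial near (355,200). I'll zoom in on both.

```bash
python3 - <<'E'
import cv2,numpy as np
a=cv2.imread('pics/a.png')[145:295,215:375];b=cv2.imread('pics/b.png')[145:310,258:408]
cv2.imwrite('pics/az.png',cv2.resize(a,None,fx=4,fy=4,interpolation=cv2.INTER_CUBIC)[:600])
cv2.imwrite('pics/bz.png',cv2.resize(b,None,fx=3.6,fy=3.6,interpolation=cv2.INTER_CUBIC))
E
```

```text
(no output)
```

View pics/az.png

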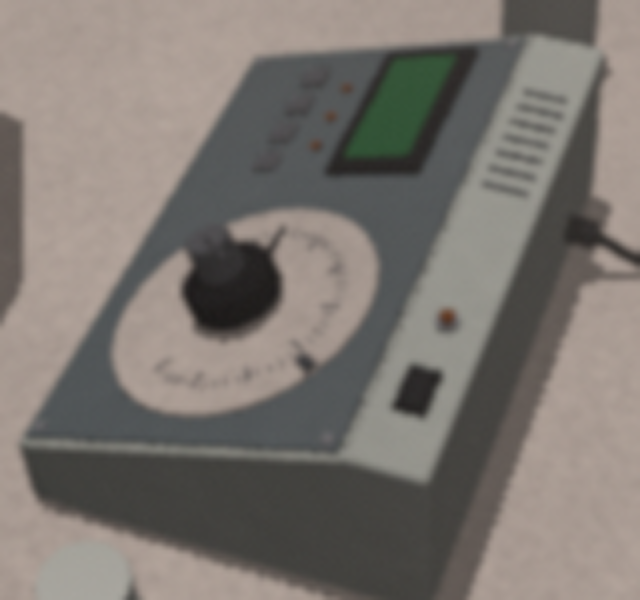

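View pics/bz.png

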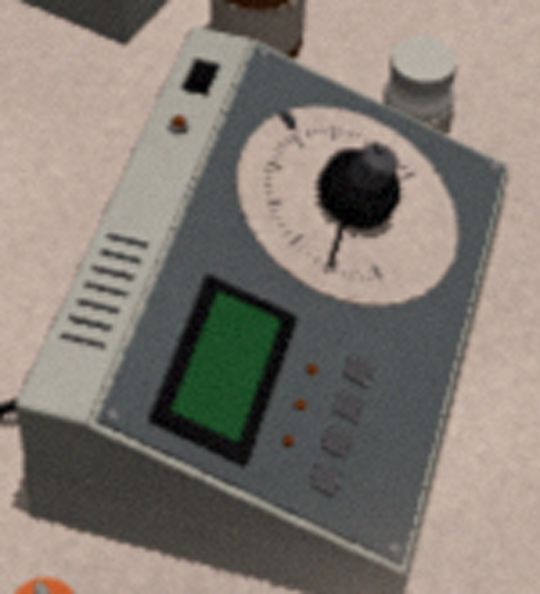

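```bash
cat > cal.py <<'E'
from h import *
from scipy.optimize import least_squares
K=[dict(f=441.566,c=(320.45,204.54),o=[0.94741425,-0.40958222,0.73720198],q=[-0.35093025,0.89216335,0.26413717,-0.10547067]),
   dict(f=458.2695,c=(316.845,194.728),o=[0.2959169,0.61135216,0.80720061],q=[0.09760171,-0.25117384,0.89762613,-0.34878782])]
def proj(P,i):
    k=K[i];p=(np.atleast_2d(P)-k['o'])@rot(k['q']);return k['f']*p[:,:2]/p[:,2:]+k['c']
az=lambda L:np.array(L,float)/4+[215,145]-.375
bz=lambda L:np.array(L,float)/3.6+[258,145]-.36
t=np.radians(20);xb=-.105+.062/np.tan(t)
C=np.array([[-.105,-.15,.05],[-.105,.15,.05],[xb,.15,.112],[.105,.15,.112],[.105,-.15,.112],[xb,-.15,.112]])
A=az([[22,447],[255,60],[527,37],[605,55],[427,482],[342,458]])
B=bz([[507,165],[405,570],[97,423],[20,405],[190,30],[258,42]])
ex=np.array([np.cos(t),0,np.sin(t)]);ey=np.array([0,1.,0]);n=np.array([-np.sin(t),0,np.cos(t)])
F=np.array([-.105,0,.05]) # panel origin
Rz=lambda a:R.from_euler('z',a).as_matrix()
W=lambda P,p:np.atleast_2d(P)@Rz(p[2]).T+[p[0],p[1],0]
pan=lambda u,v,h:F+np.multiply.outer(u,ex)+np.multiply.outer(v,ey)+np.multiply.outer(h,n)
th=np.linspace(0,2*np.pi,361)
box=lambda q:np.r_[q.min(0),q.max(0)]
BA=np.r_[az([[110,207]])[0],az([[380,416]])[0]];BB=np.r_[bz([[236,105]])[0],bz([[459,305]])[0]]
def res(p):
    w=W(C,p);r=[(proj(w,0)-A).ravel(),(proj(w,1)-B).ravel()]
    d=W(pan(p[3]+.07*np.cos(th),p[4]+.07*np.sin(th),np.full(361,.003)),p)
    r+=[1.5*(box(proj(d,0))-BA),1.5*(box(proj(d,1))-BB)]
    return np.concatenate(r)
if __name__=='__main__':
    s=least_squares(res,[.55,-.2,0,.09,-.07],loss='soft_l1');p=s.x
    print('pose',p.round(4));print(res(p).round(1))
    N=Rz(p[2])@n;c=W(pan(p[3],p[4],0),p)[0];print('knob origin',c,'normal',N)
    # angles: clockwise from up (ex) ; -y is right
    def ang(px,i):
        f=lambda a:(proj(W(pan(p[3]+a[1]*np.cos(a[0]),p[4]-a[1]*np.sin(a[0]),.003),p),i)[0]-px)
        return min((least_squares(f,[a0,.056]) for a0 in(-2,-.7,.7,2)),key=lambda s:s.cost).x
    for nm,a,b in(('ptr',[284,228],[332,268]),('mark',[299,349],[294,130])):
        print(nm,ang(az([a])[0],0),ang(bz([b])[0],1))
    np.save('p.npy',p)
E
python3 cal.py
```

```text
pose [ 0.5684  0.0789  0.2553  0.0904 -0.0591]
[-1.8 -0.8 -1.  -1.8  1.6 -1.5 -0.2 -2.3  0.6 -0.   0.2  0.1  0.9 -1.3
  1.6  0.1 -2.  -0.4 -1.  -0.6  0.1 -2.1 -1.8 -2.   0.7 -0.4 -0.9 -1.6
  0.9 -0.5 -0.3 -1.2]
knob origin [0.56389604 0.01665663 0.08091633] normal [-0.33093255 -0.08637955  0.93969262]
ptr [-1.56299997  0.05347587] [-1.61501614  0.05327536]
mark [-2.55073747 -0.05339204] [0.59352289 0.05490589]
```

```bash
cat > goal.py <<'E'
from h import *
c=np.array([.5639,.0167,.0809]);N=np.array([-.3309,-.0864,.9397]);N/=np.linalg.norm(N)
tilt,_=R.align_vectors([N],[[0,0,1]])
tilt=R.from_rotvec(np.cross([0,0,1],N)/np.linalg.norm(np.cross([0,0,1],N))*np.arccos(N[2]))
def G(psi): return tilt*R.from_euler('z',psi)*R.from_quat([1,0,0,0])
def rel(pos,Rg,o=None):
    o=o or ctrl.get_obs();return (np.array(pos)-o['eef_pos'])/.05,(Rg*R.from_matrix(rot(o['eef_rot'])).inv()).as_rotvec()
E
python3 - <<'E'
from goal import *
print(R.from_matrix(rot(ctrl.get_obs()['eef_rot'])).as_matrix().round(2))
for psi in(1.4,1.9,2.4,3.4): print(psi,*[v.round(3) for v in rel(c+.16*N,G(psi))])
E
```

```text
[[ 0.92  0.4  -0.  ]
 [ 0.4  -0.92  0.  ]
 [ 0.   -0.   -1.  ]]
1.4 [ 5.66  10.604  0.016] [-0.088 -0.354  0.982]
1.9 [ 5.66  10.604  0.016] [-0.182 -0.34   1.476]
2.4 [ 5.66  10.604  0.016] [-0.28  -0.307  1.969]
3.4 [ 5.66  10.604  0.016] [-0.493 -0.171  2.949]
```

Emit:
move_arm --plan '[0,0,1.2,0,0,0,0,0,2.4,0,0,0,0.7,1.3,2.4,-0.035,-0.04,0.18,1.3,2.5,2.4,-0.05,-0.06,0.35,1.9,3.6,2.4,-0.07,-0.08,0.52,2.5,4.7,2.4,-0.1,-0.1,0.7,3.1,5.8,2.4,-0.12,-0.13,0.87,3.7,6.9,2.4,-0.14,-0.15,1.04,4.3,8.0,2.4,-0.17,-0.19,1.21,4.9,9.1,2.4,-0.2,-0.22,1.4]'

```text
time_s: 1.35
eef_pos: [0.4654, -0.0856, 0.3512]
eef_rot: [0.11, 0.61, 0.781, 0.08]
wrist_force: [1.2, -0.4, 0.3]
opening: 0.998
grasp_force: 0.0
```

```bash
python3 - <<'E'
from goal import *
o=ctrl.get_obs();print(o['q'].round(2),o['eef_pos'])
for psi in(2.4,3.4): print(psi,*[v.round(3) for v in rel(c+.16*N,G(psi))])
E
```

```text
[-0.52 -0.34  1.88  0.13  1.36 -0.78] [ 0.46538537 -0.08558483  0.35121058]
2.4 [ 0.911  1.769 -2.399] [-0.082 -0.085  0.57 ]
3.4 [ 0.911  1.769 -2.399] [-0.401 -0.112  1.518]
```

Emit:
move_arm --plan '[0.15,0.3,-0.3,-0.05,-0.02,0.18,0.3,0.6,-0.6,-0.1,-0.04,0.35,0.45,0.9,-1.0,-0.14,-0.06,0.52,0.6,1.2,-1.4,-0.19,-0.07,0.7,0.75,1.5,-1.8,-0.23,-0.09,0.87,0.9,1.77,-2.2,-0.28,-0.1,1.04,0.91,1.77,-2.4,-0.32,-0.11,1.21,0.91,1.77,-2.4,-0.37,-0.11,1.38,0.91,1.77,-2.4,-0.4,-0.11,1.52,0.91,1.77,-2.4,-0.4,-0.11,1.52]' --grip 60

```text
time_s: 2.6
eef_pos: [0.5104, 0.0008, 0.231]
eef_rot: [0.171, -0.124, 0.977, 0.022]
wrist_force: [0.3, 0.2, 0.6]
opening: 0.704
grasp_force: 0.0
```

```bash
python3 - <<'E'
from goal import *
o=ctrl.get_obs();print(o['q'].round(2),o['eef_pos'])
for psi in(3.4,): print(psi,*[v.round(3) for v in rel(c+.16*N,G(psi))])
k=shot('wrist','w1.png');print({a:b for a,b in k.items() if a!='pixels'})
T=rot(o['eef_rot']);print('cam in tool',T.T@(k['origin']-o['eef_pos']),(T.T@rot(k['attitude'])).round(3))
print('knob dir in cam',rot(k['attitude']).T@(c-k['origin']))
E
```

```text
[-0.36 -0.2   2.03  0.23  1.04 -2.27] [0.51038591 0.00083344 0.23096925]
3.4 [0.011 0.041 0.006] [-0.    -0.002  0.006]
{'fx': 309.70691628693146, 'fy': 309.70691628693146, 'cx': 319.3136620220513, 'cy': 198.21887258739164, 'origin': array([ 0.38690601, -0.03070581,  0.33639487]), 'attitude': array([0.20337584, 0.57815736, 0.74550323, 0.26191079])}
cam in tool [ 0.08403485  0.00029148 -0.14245923] [[-0.001 -0.946 -0.323]
 [ 1.    -0.001 -0.001]
 [ 0.001 -0.323  0.946]]
knob dir in cam [ 0.00198744 -0.01692799  0.31394475]
```

View pics/w1.png

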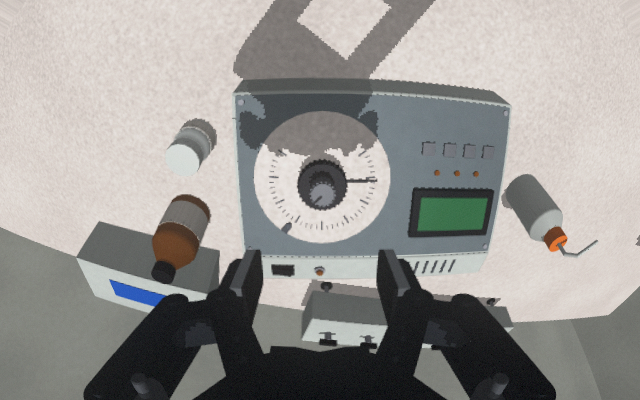

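The wrist view shows the dial spanning x 254–391 and y 111–244. The pointer lies horizontally toward (378,181), the marker corner is at about (290,224), and the fine knob's top is at about (322,193). I'll add this view to the fit.

```bash
cat > cal3.py <<'E'
from cal import *
wk=dict(f=309.707,c=np.array([319.314,198.219]),o=np.array([0.38690601,-0.03070581,0.33639487]),M=rot([0.20337584,0.57815736,0.74550323,0.26191079]))
def pw(P,k):
    p=(np.atleast_2d(P)-k['o'])@k['M'];r=np.hypot(p[:,0],p[:,1]);a=np.arctan2(r,p[:,2]);return k['f']*(a/r)[:,None]*p[:,:2]+k['c']
def r3(x):
    p=x[:5];off=x[5:14].reshape(3,3);r=[]
    w=W(C,p);d=W(pan(p[3]+.07*np.cos(th),p[4]+.07*np.sin(th),np.full(361,.003)),p)
    for i,(q,bx) in enumerate(((A,BA),(B,BB))): r+=[(proj(w+off[i],i)-q).ravel(),1.5*(box(proj(d+off[i],i))-bx)]
    r+=[(pw(w[:2]+off[2],wk)-[[235,93],[509,103]]).ravel(),1.5*(box(pw(d+off[2],wk))-[253.5,111,391,244])]
    ft=W(pan(p[3]+.0105*np.cos(th),p[4]+.0105*np.sin(th),np.full(361,.048)),p)
    r+=[pw(W(pan(p[3],p[4],.048),p)+off[2],wk)[0]-[322,193.5]]
    r+=[x[5:]/.0015]
    return np.concatenate(r)
if __name__=='__main__':
    s=least_squares(r3,np.r_[np.load('p.npy'),np.zeros(9)],loss='soft_l1');p=s.x[:5];np.save('p3.npy',s.x)
    print(p.round(4),(s.x[5:]*1000).round(1));print(r3(s.x).round(1))
    print('c',W(pan(p[3],p[4],0),p)[0].round(4),'N',(Rz(p[2])@n).round(4))
    print('cW',(W(pan(p[3],p[4],0),p)[0]+s.x[11:14]).round(4))
    for px in([378,180.5],[289,226]):
        f=lambda a:(pw(W(pan(p[3]+a[1]*np.cos(a[0]),p[4]-a[1]*np.sin(a[0]),.003),p)+s.x[11:14],wk)[0]-px)
        print(min((least_squares(f,[a0,.056]) for a0 in(-2,-.7,.7,2)),key=lambda s:s.cost).x)
E
python3 cal3.py
```

```text
[ 0.5677  0.0794  0.254   0.0908 -0.0594] [ 0.6 -0.4 -1.9  0.   0.  -1.4 -0.6  0.4 -1.5]
[-1.8 -0.3 -0.8 -1.2  1.6 -0.8 -0.2 -1.6  0.5  0.6  0.1  0.7  1.   0.6
 -0.8 -0.6  1.1 -0.6  1.6  0.9 -1.9  0.4 -0.9  0.2  0.4 -1.4 -1.6 -1.3
  0.9  0.3 -0.3 -0.3 -4.6 -0.1  2.7  0.3  0.2  0.1 -0.7 -1.1  0.6  1.4
  0.4 -0.3 -1.3  0.   0.  -0.9 -0.4  0.3 -1. ]
c [0.5636 0.017  0.0811] N [-0.331  -0.0859  0.9397]
cW [0.563  0.0174 0.0796]
[-1.58282706  0.05689524]
[-2.5217151  -0.06071447]
```

```bash
sed -i 's/^c=.*/c=np.array([.5634,.0172,.081]);N=np.array([-.331,-.086,.9397]);N\/=np.linalg.norm(N)/' goal.py; python3 - <<'E'
from goal import *
for h in(.03,.006): print(*[v.round(3) for v in rel(c+h*N,G(3.4))])
print((N*.05/.05).round(3))
E
```

```text
[ 0.863  0.274 -2.435] [-0.001 -0.003  0.007]
[ 1.021  0.316 -2.886] [-0.001 -0.003  0.007]
[-0.331 -0.086  0.94 ]
```

Emit:
move_arm --plan '[0.25,0.1,-0.7,0,0,0,0.5,0.18,-1.4,0,0,0,0.7,0.24,-2.0,0,0,0,0.86,0.274,-2.435,0,0,0,0.94,0.295,-2.66,0,0,0,1.021,0.316,-2.886,0,0,0,1.021,0.316,-2.886,0,0,0,1.021,0.316,-2.886,0,0,0]'

```text
time_s: 3.65
eef_pos: [0.5619, 0.0166, 0.0877]
eef_rot: [0.172, -0.125, 0.977, 0.021]
wrist_force: [-0.1, -0.0, 0.1]
opening: 0.703
grasp_force: 0.0
```

```bash
python3 - <<'E'
from goal import *
o=ctrl.get_obs();print(o['q'].round(2),((o['eef_pos']-c)@N,np.linalg.norm(np.cross(o['eef_pos']-c,N))))
k=shot('wrist','w2.png');print(repr(k['origin']),repr(k['attitude']))
E
```

```text
[-0.28  0.15  2.02  0.28  0.69 -2.3 ] (np.float64(0.0068290828224638455), np.float64(0.0008435733738186777))
array([ 0.43831149, -0.01504074,  0.19294995]) array([0.20410584, 0.57742439, 0.74575712, 0.26223692])
```

View pics/w2.png

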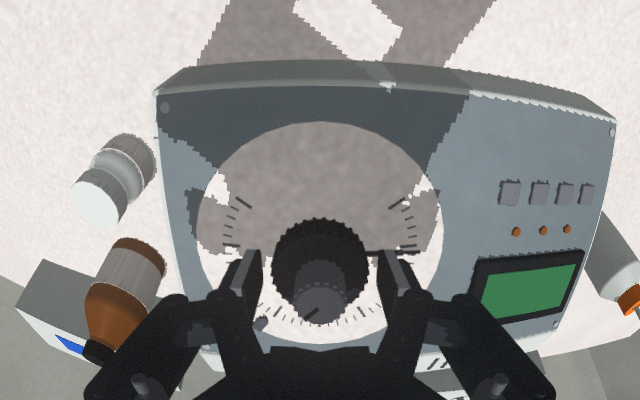

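The knob is centred between the pads: knob at x 271–369, pads at x 262–380. I'll close now.

Emit:
move_arm --plan '[0,0,0,0,0,0,0,0,0,0,0,0,0,0,0,0,0,0,0,0,0,0,0,0]' --grip 30

```text
time_s: 4.2
eef_pos: [0.5618, 0.0166, 0.0882]
eef_rot: [0.172, -0.125, 0.977, 0.021]
wrist_force: [-6.2, 0.5, 7.7]
opening: 0.513
grasp_force: 59.6
```

Emit:
move_arm --plan '[0,0,0,0.058,0.015,-0.164,0,0,0,0.116,0.03,-0.329,0,0,0,0.174,0.045,-0.493,0,0,0,0.232,0.06,-0.658,0,0,0,0.29,0.075,-0.822,0,0,0,0.348,0.09,-0.987,0,0,0,0.406,0.105,-1.151,0,0,0,0.464,0.12,-1.316,0,0,0,0.522,0.136,-1.48,0,0,0,0.579,0.151,-1.645]'

```text
time_s: 5.45
eef_pos: [0.5607, 0.015, 0.0875]
eef_rot: [0.092, 0.672, 0.721, 0.145]
wrist_force: [-14.9, -10.8, 11.5]
opening: 0.514
grasp_force: 60.4
```

```bash
python3 - <<'E'
from goal import *
o=ctrl.get_obs();print(o['q'].round(3),o['wrist_force'].round(1),o['torque'].round(2))
for n in('scene','side','wrist'):
    k=shot(n,'c_%s.png'%n)
    if n=='wrist':print(repr(k['origin']),repr(k['attitude']))
z=lambda f,y,x:cv2.resize(cv2.imread(f)[y:y+100,x:x+100],(400,400),interpolation=cv2.INTER_CUBIC)
cv2.imwrite('pics/c1.png',np.hstack([z('pics/c_scene.png',175,225),z('pics/c_side.png',155,305)]))
E
```

```text
[-0.288  0.144  2.023  0.277  0.695 -0.547] [-14.9 -10.8  11.5] [-1.58  1.7  -0.24]
array([0.5062885 , 0.08565003, 0.22643347]) array([0.12448839, 0.9772206 , 0.00674153, 0.17174715])
```

View pics/c_wrist.png

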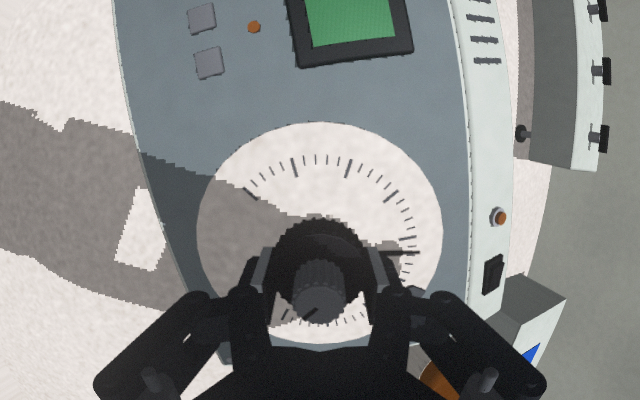

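```bash
cat > polar.py <<'E'
from cal3 import *
X=np.load('p3.npy');p=X[:5]
def polar(f,o,q,off=X[11:14],amin=-2.6,amax=2.6,p=p):
    k=dict(wk,o=np.array(o),M=rot(q));g=cv2.cvtColor(cv2.imread('pics/'+f),cv2.COLOR_BGR2GRAY).astype(np.float32)
    a=np.arange(amin,amax,.005);r=np.arange(.02,.072,.0005);aa,rr=np.meshgrid(a,r)
    P=F+(p[3]+rr.ravel()*np.cos(aa.ravel()))[:,None]*ex+(p[4]-rr.ravel()*np.sin(aa.ravel()))[:,None]*ey+.003*n
    m=pw(W(P,p)+off,k).astype(np.float32).reshape(*aa.shape,2)
    return a,r,cv2.remap(g,m[...,0],m[...,1],cv2.INTER_CUBIC)
def show(g): return cv2.resize(np.clip(g,0,255)[::-1],(790,190),interpolation=cv2.INTER_AREA)
E
python3 - <<'E'
from polar import *
L=[('w1.png',[0.38690601,-0.03070581,0.33639487],[0.20337584,0.57815736,0.74550323,0.26191079]),
('w2.png',[ 0.43831149,-0.01504074,0.19294995],[0.20410584,0.57742439,0.74575712,0.26223692]),
('c_wrist.png',[0.5062885,0.08565003,0.22643347],[0.12448839,0.9772206,0.00674153,0.17174715])]
im=[]
for l in L:
    a,r,g=polar(*l);im.append(show(g))
    lo=g[(r>.034)&(r<.042)].mean(0);hi=g[(r>.058)&(r<.064)].mean(0)
    for nm,v in(('ptr',lo),('mark',hi)):
        print(l[0],nm,[(round(a[i],3),int(v[i])) for i in range(3,len(a)-3) if v[i]==v[max(0,i-20):i+21].min() and v[i]<np.median(v[max(0,i-40):i+41])-25])
cv2.imwrite('pics/pol.png',np.vstack(im))
E
```

```text
w1.png ptr [(np.float64(-2.455), 124), (np.float64(-1.59), 58)]
w1.png mark [(np.float64(0.67), 90)]
w2.png ptr []
w2.png mark []
c_wrist.png ptr [(np.float64(0.18), 42), (np.float64(2.57), 26)]
c_wrist.png mark [][ WARN:0@0.798] global loadsave.cpp:1063 imwrite_ Unsupported depth image for selected encoder is fallbacked to CV_8U.
```

View pics/pol.png

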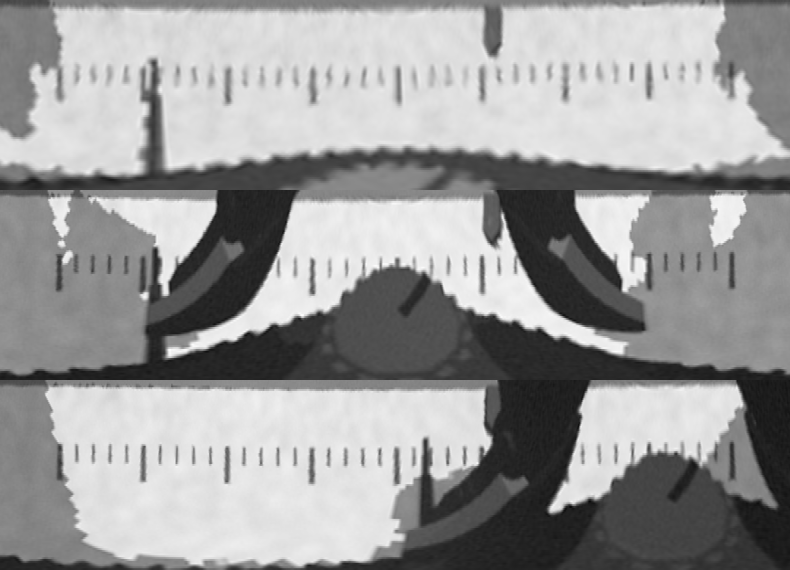

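The pointer is now about 3.9 divisions (0.43 rad) short of the marker, so I'll turn 0.32 rad more.

Emit:
move_arm --plan '[0,0,0,0.035,0.009,-0.1,0,0,0,0.07,0.018,-0.2,0,0,0,0.106,0.0275,-0.301,0,0,0,0.106,0.0275,-0.301,0,0,0,0.106,0.0275,-0.301]'

```text
time_s: 6.22
eef_pos: [0.5603, 0.015, 0.0874]
eef_rot: [0.068, 0.776, 0.606, 0.158]
wrist_force: [-15.3, -11.1, 13.3]
opening: 0.512
grasp_force: 60.5
```

Emit:
move_arm --plan '[0,0,0,0,0,0,0,0,0,0,0,0,0,0,0,0,0,0,0,0,0,0,0,0]' --grip 60

```text
time_s: 6.72
eef_pos: [0.5617, 0.0169, 0.087]
eef_rot: [0.068, 0.776, 0.606, 0.16]
wrist_force: [0.1, -0.8, -0.1]
opening: 0.704
grasp_force: 0.0
```

```bash
cat > look.py <<'E'
from polar import *
import sys
def look(name):
    k=shot('wrist',name);o=ctrl.get_obs();print('q6',o['q'][5].round(3))
    a,r,g=polar(name,k['origin'],k['attitude'],amin=-.4,amax=1.2)
    cv2.imwrite('pics/pol_'+name,cv2.resize(np.clip(g,0,255)[::-1].astype(np.uint8),(780,300)))
    for R0,R1,nm in((.028,.036,'ptr in'),(.036,.042,'ptr'),(.042,.046,'ptr out'),(.0545,.0558,'tip'),(.0565,.058,'marktip'),(.058,.061,'mark'),(.061,.064,'mark2')):
        v=g[(r>R0)&(r<R1)].mean(0);m=(v<np.percentile(v,90)*.6)
        lab,st=cv2.connectedComponents(m.astype(np.uint8)[None])
        print(nm,[(round(float(a[(st[0]==i)].min()),3),round(float(a[(st[0]==i)].max()),3)) for i in range(1,lab) if (st[0]==i).sum()>2])
if __name__=='__main__':look(sys.argv[1])
E
python3 - <<'E'
from goal import *
o=ctrl.get_obs();print(o['q'].round(3),o['opening'],o['wrist_force'].round(1),((o['eef_pos']-c)@N,np.linalg.norm(np.cross(o['eef_pos']-c,N))))
print(rel(o['eef_pos']+.06*N,G(3.4-2.07)))
E
python3 look.py d1.png
```

```text
[-0.286  0.146  2.022  0.282  0.692 -0.233] 0.7038455252677258 [ 0.1 -0.8 -0.1] (np.float64(0.006272752254565433), np.float64(0.00041744582589108))
(array([-0.39720137, -0.10320036,  1.1276439 ]), array([-0.00362502, -0.00122626,  0.00347023]))
q6 -0.233
ptr in [(0.37, 1.195)]
ptr [(0.4, 1.075)]
ptr out [(0.43, 0.455), (0.47, 1.14)]
tip [(0.5, 0.53), (0.695, 1.195)]
marktip [(0.61, 0.67), (0.74, 1.195)]
mark [(0.59, 0.695), (0.775, 1.195)]
mark2 [(0.585, 0.71), (0.82, 1.195)]
```

View pics/d1.png

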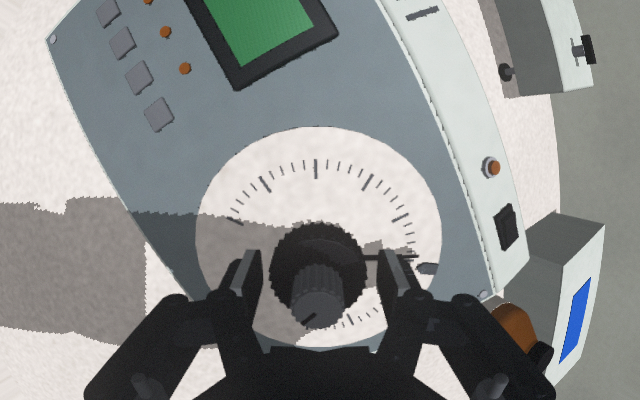

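Emit:
move_arm --plan '[-0.1,-0.026,0.28,0,0,0,-0.2,-0.052,0.56,0,0,0,-0.3,-0.077,0.84,0,0,0,-0.4,-0.103,1.13,0,0,0,-0.4,-0.103,1.13,0,0,0]'

```text
time_s: 7.4
eef_pos: [0.5423, 0.0111, 0.1455]
eef_rot: [0.069, 0.776, 0.606, 0.161]
wrist_force: [0.9, 0.3, -0.2]
opening: 0.7
grasp_force: 0.0
```

```bash
python3 look.py d2.png
```

```text
q6 -0.214
ptr in [(0.475, 0.585), (0.68, 1.195)]
ptr [(0.48, 0.57), (0.645, 1.195)]
ptr out [(0.485, 0.575), (0.91, 1.195)]
tip [(0.505, 0.525)]
marktip [(0.62, 0.675), (1.05, 1.08)]
mark [(0.59, 0.69), (1.025, 1.145)]
mark2 [(0.585, 0.705), (1.0, 1.195)]
```

```bash
sed -i 's/^c=np.array(\[[^]]*\])/c=np.array([.5624,.0176,.0811])/' goal.py; python3 - <<'E'
from goal import *
o=ctrl.get_obs()
print((o['eef_pos']-c)@N,rel(c+.029*N,G(3.4-2.07)))
E
```

```text
0.06690401858211441 (array([ 0.2169413 ,  0.07664491, -0.72329331]), array([-0.00300154,  0.00056085,  0.00407632]))
```

Emit:
move_arm --plan '[0,0,0,0,0,0,0,0,0,0,0,0,0.055,0.02,-0.18,0,0,0,0.11,0.038,-0.36,0,0,0,0.165,0.057,-0.54,0,0,0,0.217,0.077,-0.723,0,0,0,0.217,0.077,-0.723,0,0,0,0.217,0.077,-0.723,0,0,0]' --grip 36

```text
time_s: 8.45
eef_pos: [0.5525, 0.0154, 0.1074]
eef_rot: [0.068, 0.776, 0.606, 0.16]
wrist_force: [-0.5, 0.2, 0.4]
opening: 0.42
grasp_force: 0.0
```

Emit:
move_arm --plan '[0,0,0,0,0,0,0,0,0,0,0,0,0,0,0,0,0,0,0,0,0,0,0,0]' --grip 10

```text
time_s: 8.95
eef_pos: [0.5532, 0.0151, 0.1082]
eef_rot: [0.069, 0.776, 0.606, 0.16]
wrist_force: [-0.6, -1.3, 6.4]
opening: 0.221
grasp_force: 58.9
```

```bash
python3 - <<'E'
from goal import *
o=ctrl.get_obs();d=o['eef_pos']-c;print(d@N,(d-d@N*N).round(4),o['wrist_force'].round(1))
E
python3 look.py d3.png
```

```text
0.028763352797907184 [ 0.0003 -0.      0.0001] [-0.6 -1.3  6.4]
q6 -0.225
ptr in [(0.475, 0.785), (0.83, 1.195)]
ptr [(0.475, 0.57), (0.62, 1.195)]
ptr out [(0.48, 0.57), (0.91, 1.065), (1.085, 1.195)]
tip [(0.505, 0.53)]
marktip [(0.62, 0.67)]
mark [(0.595, 0.695)]
mark2 [(0.59, 0.705)]
```

Emit:
move_arm --plan '[0,0,0,0.05,0.013,-0.141,0,0,0,0.099,0.026,-0.282,0,0,0,0.149,0.039,-0.423,0,0,0,0.199,0.052,-0.564,0,0,0,0.248,0.065,-0.705,0,0,0,0.298,0.077,-0.846,0,0,0,0.348,0.09,-0.987,0,0,0,0.397,0.103,-1.128,0,0,0,0.447,0.116,-1.269,0,0,0,0.4965,0.129,-1.41]'

```text
time_s: 10.25
eef_pos: [0.5537, 0.0145, 0.1084]
eef_rot: [-0.058, 0.98, -0.089, 0.166]
wrist_force: [1.3, -2.7, 3.5]
opening: 0.217
grasp_force: 58.6
```

```bash
python3 - <<'E'
from goal import *
o=ctrl.get_obs();d=o['eef_pos']-c;print(d@N,(d-d@N*N).round(4),o['wrist_force'].round(1))
E
python3 look.py d4.png
```

```text
0.028832549498480704 [ 0.0008 -0.0006  0.0002] [ 1.3 -2.7  3.5]
q6 1.285
ptr in [(0.56, 0.66)]
ptr [(0.565, 0.645)]
ptr out [(0.565, 0.635)]
tip [(0.59, 0.615)]
marktip [(0.625, 0.675)]
mark [(0.6, 0.695)]
mark2 [(0.59, 0.7)]
```

Emit:
move_arm --plan '[0,0,0,0.05,0.013,-0.141,0,0,0,0.099,0.026,-0.282,0,0,0,0.149,0.039,-0.423,0,0,0,0.182,0.047,-0.517,0,0,0,0.182,0.047,-0.517,0,0,0,0.182,0.047,-0.517]'

```text
time_s: 11.05
eef_pos: [0.5535, 0.0143, 0.1083]
eef_rot: [-0.1, 0.921, -0.348, 0.145]
wrist_force: [1.1, -5.6, 4.9]
opening: 0.218
grasp_force: 58.8
```

```bash
cat > fine.py <<'E'
from polar import *
import sys
nm=sys.argv[1];k=shot('wrist',nm);o=ctrl.get_obs();print('q6',o['q'][5].round(3),o['wrist_force'].round(1))
a,r,g=polar(nm,k['origin'],k['attitude'],amin=.3,amax=1.0)
for r0 in np.arange(.028,.069,.002):
    v=g[(r>=r0)&(r<r0+.002)].mean(0);b=np.percentile(v,75);w=np.clip(b*.85-v,0,None);s=(a>.5)&(a<.8)
    w=w*s
    if w.sum()>50: print(round(r0*1000+1),'cen %.3f width %.3f min %d'%((w*a).sum()/w.sum(),(v[s]<b*.7).sum()*.005,v[s].min()))
crop=np.clip(g,0,255)[::-1].astype(np.uint8);cv2.imwrite('pics/f_'+nm,cv2.resize(crop,(700,520),interpolation=cv2.INTER_CUBIC))
E
python3 fine.py d5.png
```

```text
q6 1.823 [ 0.7 -5.2  4.6]
29 cen 0.635 width 0.135 min 50
31 cen 0.637 width 0.135 min 51
33 cen 0.636 width 0.120 min 54
35 cen 0.629 width 0.095 min 50
37 cen 0.633 width 0.100 min 53
39 cen 0.631 width 0.100 min 54
41 cen 0.632 width 0.105 min 54
43 cen 0.634 width 0.100 min 55
45 cen 0.612 width 0.115 min 57
47 cen 0.606 width 0.075 min 52
49 cen 0.612 width 0.065 min 57
51 cen 0.635 width 0.110 min 59
53 cen 0.635 width 0.090 min 55
55 cen 0.631 width 0.050 min 69
57 cen 0.641 width 0.065 min 91
59 cen 0.638 width 0.110 min 87
61 cen 0.640 width 0.125 min 85
63 cen 0.642 width 0.125 min 81
65 cen 0.639 width 0.115 min 84
67 cen 0.643 width 0.120 min 80
69 cen 0.643 width 0.100 min 103
```

```bash
python3 - <<'E'
from polar import *
k=shot('wrist','e.png')
a,r,g=polar('e.png',k['origin'],k['attitude'],amin=.4,amax=.9)
f=cv2.resize(np.clip(g,0,255)[::-1].astype(np.uint8),(500,600),interpolation=cv2.INTER_CUBIC)
raw=cv2.imread('pics/e.png',0);P=W(pan(p[3]+.056*np.cos(.64),p[4]-.056*np.sin(.64),.003),p)+X[11:14]
u,v=pw(P,dict(wk,o=k['origin'],M=rot(k['attitude'])))[0].round().astype(int);print(u,v)
z=cv2.resize(raw[max(v-30,0):v+30,u-30:u+30],(300,300),interpolation=cv2.INTER_CUBIC)
shot('side','es.png');s=cv2.imread('pics/es.png',0);q=proj(P-X[11:14]+X[8:11],1)[0].round().astype(int);print(q)
z2=cv2.resize(s[q[1]-25:q[1]+25,q[0]-25:q[0]+25],(300,300),interpolation=cv2.INTER_CUBIC)
cv2.imwrite('pics/e_all.png',np.hstack([f,np.vstack([z,z2])]))
E
```

```text
286 152
[340 181]
```

View pics/e_all.png

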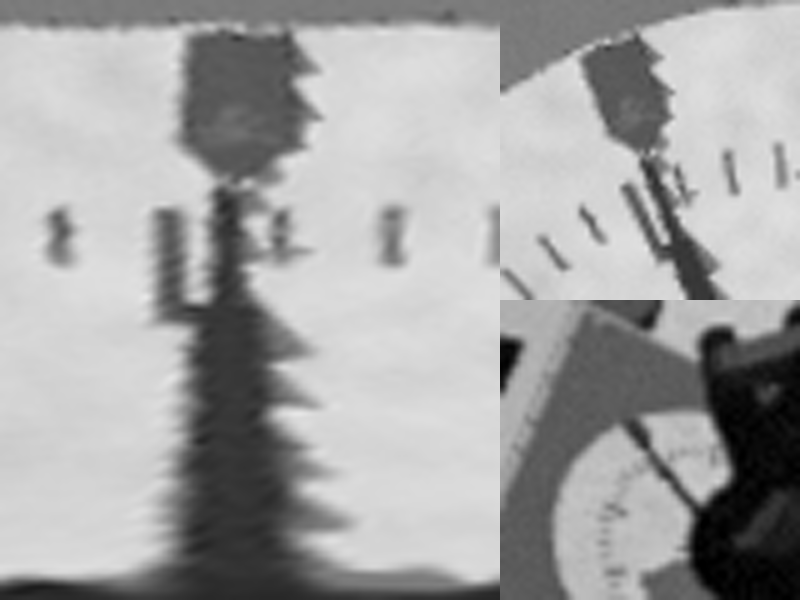

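The pointer tip is at x≈227 (0.627 rad) and the marker corner at x≈235–239 (0.635–0.639 rad), so about 0.01 rad is left. I'll check parallax before the last creep.

```bash
python3 - <<'E'
from polar import *
k=ctrl.camera('wrist');kk=dict(wk,o=k['origin'],M=rot(k['attitude']))
def q(a,r,h):return pw(W(pan(p[3]+r*np.cos(a),p[4]-r*np.sin(a),h),p)+X[11:14],kk)[0]
for h in(.005,.007):
  for r in (.058,.064):
    print(h,r,least_squares(lambda x:q(x[0],x[1],.003)-q(.64,r,h),[.64,r]).x)
from scipy.ndimage import gaussian_filter
a,r,g=polar('e.png',k['origin'],k['attitude'],amin=.4,amax=.9)
for R0 in np.arange(.0535,.0665,.001):
    v=g[(r>=R0-.0001)&(r<R0+.0009)].mean(0);b=np.percentile(v,80);lo=v[(a>.56)&(a<.72)].min();t=(b+lo)/2
    i0=np.argmin(np.where((a>.56)&(a<.72),v,999));i=i0
    while v[i]<t:i-=1
    j=i0
    while v[j]<t:j+=1
    print(round(R0*1e3,1),'L %.3f R %.3f mid %.3f min%d'%(a[i],a[j],(a[i]+a[j])/2,lo))
E
```

```text
0.005 0.058 [0.63427211 0.05776708]
0.005 0.064 [0.63481685 0.06383829]
0.007 0.058 [0.62835858 0.05753054]
0.007 0.064 [0.6294819  0.06367448]
53.5 L 0.610 R 0.655 mid 0.633 min48
54.5 L 0.605 R 0.660 mid 0.633 min66
55.5 L 0.610 R 0.645 mid 0.628 min117
56.5 L 0.605 R 0.680 mid 0.643 min89
57.5 L 0.595 R 0.675 mid 0.635 min85
58.5 L 0.580 R 0.700 mid 0.640 min87
59.5 L 0.575 R 0.700 mid 0.638 min86
60.5 L 0.575 R 0.705 mid 0.640 min85
61.5 L 0.575 R 0.715 mid 0.645 min84
62.5 L 0.575 R 0.705 mid 0.640 min79
63.5 L 0.580 R 0.700 mid 0.640 min81
64.5 L 0.580 R 0.695 mid 0.638 min83
65.5 L 0.580 R 0.715 mid 0.648 min87
66.5 L 0.580 R 0.705 mid 0.643 min76
```

Emit:
move_arm --plan '[0,0,0,0.02,0.005,-0.057,0,0,0,0.04,0.01,-0.113,0,0,0,0.04,0.01,-0.113,0,0,0,0.04,0.01,-0.113]'

```text
time_s: 11.75
eef_pos: [0.5535, 0.0143, 0.1083]
eef_rot: [-0.108, 0.898, -0.402, 0.138]
wrist_force: [0.3, -5.5, 5.0]
opening: 0.222
grasp_force: 58.8
```

Emit:
move_arm --plan '[0,0,0,0,0,0,0,0,0,0,0,0,0,0,0,0,0,0,0,0,0,-0.05,-0.013,0.141,0,0,0,-0.099,-0.026,0.282,0,0,0,-0.149,-0.039,0.423,0,0,0,-0.149,-0.039,0.423,0,0,0,-0.149,-0.039,0.423]' --grip 40

```text
time_s: 12.75
eef_pos: [0.5523, 0.0155, 0.1072]
eef_rot: [-0.077, 0.965, -0.195, 0.157]
wrist_force: [0.5, -0.6, 0.1]
opening: 0.468
grasp_force: 0.0
```

```bash
cat > meas.py <<'E'
from polar import *
import sys
nm=sys.argv[1];k=shot('wrist',nm);o=ctrl.get_obs();print('q6',o['q'][5].round(3),o['wrist_force'].round(1))
kk=dict(wk,o=k['origin'],M=rot(k['attitude']))
def q(a,r,h):return pw(W(pan(p[3]+r*np.cos(a),p[4]-r*np.sin(a),h),p)+X[11:14],kk)[0]
print('parallax 4mm',least_squares(lambda x:q(x[0],x[1],.003)-q(.64,.06,.007),[.64,.06]).x)
a,r,g=polar(nm,k['origin'],k['attitude'],amin=.4,amax=.9)
def edges(R0):
    v=g[(r>=R0-.0001)&(r<R0+.0009)].mean(0);s=(a>.58)&(a<.72);b=np.percentile(v,80);i0=np.argmin(np.where(s,v,999));t=(b+v[i0])/2
    i=j=i0
    while i>1 and v[i]<t:i-=1
    while j<len(a)-2 and v[j]<t:j+=1
    f=lambda i,m:a[i]+(t-v[i])/(v[m]-v[i])*(a[m]-a[i])
    return f(i,i+1),f(j,j-1)
for R0 in np.r_[.03:.0445:.002,.0535:.0675:.001]:
    L,Rr=edges(R0);print(round(R0*1e3,1),'L %.3f R %.3f mid %.3f'%(L,Rr,(L+Rr)/2))
E
python3 meas.py g1.png
```

```text
q6 1.496 [0.8 0.3 0.7]
parallax 4mm [0.63947026 0.05949396]
30.0 L 0.592 R 0.697 mid 0.644
32.0 L 0.591 R 0.697 mid 0.644
34.0 L 0.596 R 0.686 mid 0.641
36.0 L 0.598 R 0.684 mid 0.641
38.0 L 0.601 R 0.683 mid 0.642
40.0 L 0.603 R 0.680 mid 0.642
42.0 L 0.592 R 0.684 mid 0.638
44.0 L 0.604 R 0.669 mid 0.637
53.5 L 0.620 R 0.664 mid 0.642
54.5 L 0.620 R 0.661 mid 0.640
55.5 L 0.621 R 0.669 mid 0.645
56.5 L 0.611 R 0.682 mid 0.646
57.5 L 0.604 R 0.677 mid 0.640
58.5 L 0.587 R 0.697 mid 0.642
59.5 L 0.582 R 0.697 mid 0.640
60.5 L 0.580 R 0.697 mid 0.638
61.5 L 0.580 R 0.712 mid 0.646
62.5 L 0.582 R 0.702 mid 0.642
63.5 L 0.584 R 0.695 mid 0.640
64.5 L 0.585 R 0.692 mid 0.639
65.5 L 0.585 R 0.705 mid 0.645
66.5 L 0.587 R 0.708 mid 0.648
67.5 L 0.588 R 0.698 mid 0.643
```

Emit:
move_arm --plan '[-0.1,-0.026,0.28,0,0,0,-0.2,-0.052,0.56,0,0,0,-0.3,-0.077,0.84,0,0,0,-0.3,-0.077,0.84,0,0,0,-0.3,-0.077,0.84,0,0,0]'

```text
time_s: 13.42
eef_pos: [0.5374, 0.0115, 0.1495]
eef_rot: [-0.076, 0.965, -0.194, 0.158]
wrist_force: [0.0, 0.1, 0.1]
opening: 0.474
grasp_force: 0.0
```

```bash
sed -i 's/t=(b+v\[i0\])\/2/t=v[i0]+(b-v[i0])*float(sys.argv[2])/' meas.py; sed -i 's/^nm=sys.argv\[1\];k=shot.*;o=ctrl/nm=sys.argv[1];k=shot("wrist",nm);o=ctrl/' meas.py
for t in .3 .5; do python3 meas.py g2.png $t | awk 'NR>2{print $1,$3,$5,$7} NR<=2'; done | paste - - - -
```

```text
q6 1.508 [ 0.3 -0.3  0.2]	parallax 4mm [0.63959802 0.05960289]	30.0 0.608 0.693 0.651	32.0 0.593 0.692 0.643
34.0 0.608 0.674 0.641	36.0 0.609 0.672 0.640	38.0 0.614 0.674 0.644	40.0 0.609 0.670 0.639
42.0 0.603 0.677 0.640	44.0 0.612 0.664 0.638	53.5 0.626 0.649 0.638	54.5 0.626 0.659 0.642
55.5 0.630 0.666 0.648	56.5 0.626 0.673 0.649	57.5 0.608 0.675 0.641	58.5 0.594 0.685 0.640
59.5 0.586 0.692 0.639	60.5 0.585 0.694 0.640	61.5 0.586 0.706 0.646	62.5 0.588 0.696 0.642
63.5 0.589 0.691 0.640	64.5 0.590 0.688 0.639	65.5 0.591 0.696 0.643	66.5 0.592 0.699 0.646
67.5 0.590 0.691 0.641	q6 1.508 [-0.2 -0.6  0.1]	parallax 4mm [0.63958025 0.0596059 ]	30.0 0.594 0.703 0.648
32.0 0.585 0.697 0.641	34.0 0.603 0.682 0.642	36.0 0.598 0.685 0.642	38.0 0.598 0.681 0.639
40.0 0.600 0.674 0.637	42.0 0.597 0.685 0.641	44.0 0.594 0.670 0.632	53.5 0.624 0.663 0.644
54.5 0.624 0.654 0.639	55.5 0.625 0.680 0.653	56.5 0.612 0.679 0.646	57.5 0.598 0.680 0.639
58.5 0.587 0.692 0.639	59.5 0.582 0.696 0.639	60.5 0.583 0.702 0.642	61.5 0.578 0.708 0.643
62.5 0.585 0.701 0.643	63.5 0.586 0.694 0.640	64.5 0.586 0.691 0.638	65.5 0.585 0.709 0.647
66.5 0.587 0.704 0.645	67.5 0.587 0.697 0.642
```

Pointer (0.640 rad) and marker (0.641 rad) coincide and the gripper is clear of everything, so I'm handing in.

```bash
python3 -c "
from bench import ctrl
print(ctrl.hand_in())"
```

```text
the job is handed in; nothing more can be done
None
```

The job is handed in at about 13 s: the coarse knob stopped the pointer about 1.1 divisions short and was released, and the fine knob then brought it onto the set marker, measured within about 0.002 rad; the gripper ended clear of the console, and I commanded no contact with the marker, bottles or pot (no final image check of them; the hand-in returned no verdict).

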